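Draw a sample from a ripening cheese and show it to the grading camera

TASK

A cheese iron stands in one of the three cheeses on the board, its sample already cut: draw the iron straight up out of the cheese, then hold it up in front of the inspection camera, with the sample in its open channel squarely facing the lens, in the middle of the view and 13 cm from it, the handle at the top of the picture. Finish while holding it there, still and free in the air, for the picture to be taken; leave the cheeses, the brush and the bowl where they are and do not touch the camera or its stand.

Things in the scene. Friction and masses are not known exactly. Their poses are not given: they have to be found in the camera images.
- handle (a point): Centre of the cheese iron's T-handle: a dark wooden bar 90 mm long (y) x 20 wide (x) x 22 high (z), 36 mm above the rind, free below but for a 10 mm neck. Iron loose, rigid, 0.11-0.18 kg. Iron axes: z from tip to handle (upright at the start), x out of the open side of its channel. At the start that side points away from the robot (+x) within 70 degrees either way.
- sample (a point): Middle of the sample, a pale stick of cheese fixed in the iron's half-round steel channel (15 mm across, 70 mm long, below a 25 mm stop collar that rests on the rind). On the iron's axis, 71 mm below the handle's centre; same axes: x out of the open side, z to the handle. Hidden in the cheese at the start, in an 18 mm bore, held only by its weight.
- iron_tip (a point): Lower end of the iron, on its axis, 106 mm below the handle's centre; same axes. At the start 10 mm above the underside of the cheese.
- lens (a point): Centre of the front of the camera's lens (31 mm across, in a 72 mm ring light). The camera looks along -x of this frame, 35 degrees below level, to the robot's side; y is sideways, z to the picture's top. The sample belongs at x = -0.13, y = z = 0 here, the iron's axes parallel to these (leaning 35 degrees, tip away from the robot). Clamped on its post, lens 290-370 mm up.
- cam_stand: The camera's stand, fixed: a steel base plate 160 x 160 x 12 mm with a 20 mm post 460 mm high in its middle, carrying the black camera (56 x 46 x 46 mm behind the lens). Origin under the middle of the base; the camera looks to its -x side, the lens 120 mm from the post's axis.
- wheel: The bored cheese, in which the iron stands: a loose rounded drum, 152 mm across, 80 mm high, about 1.35 kg, on a wooden board 28 mm thick, in a row of three alike. Origin: centre of its underside, z up. The bore is 25 mm from its middle, towards its own -x.
- wheel_b: A sound cheese without an iron, same size as the bored one, loose on the same board; not to be moved. Origin: centre of its underside.
- wheel_c: A sound cheese without an iron, same size as the bored one, loose on the same board; not to be moved. Origin: centre of its underside.
- brush: A wooden rind brush, a block 150 x 52 mm and 46 mm high standing on its pale bristles, on the table beyond the board; not to be moved. Origin: middle of its underside.
- bowl: A small steel bowl, 110 mm across and 45 mm high, on the table beyond the board; not to be moved. Origin: centre of its underside.
There are look-alikes about, which are no part of the job. What is shaped like the wheel but yellow is not meant.

How it is judged:
By the outcome, as a careful person would: the job done as asked, in the order asked, and still so for the second after the job is handed in, while the arm keeps its last pose, push and grip.
It also fails if it takes over 35 s, if anything falls off the work surface, if the arm or the gripper's body presses on something with over 40 N, if the wrist force passes 120 N, or if a joint passes its speed limit or range.

ROBOT

A 6-joint arm with a two-finger parallel gripper is mounted at the origin on the work surface. World frame = base frame: x ahead of the robot, y to its left, z up, the work surface at z = 0. Lengths are in m, angles in rad, forces in N, time in s.
With the tool pointing down it reaches from about 0.375 to 0.9 m from the base axis. Payload 3.1 kg.
Tool frame: the origin (TCP) lies midway between the tips of the shut fingers; the grasp point (between the pads) lies 19 mm behind it; z points along the fingers, y is the line along which they close (so a half turn about z gives the same grasp; the last joint's range is limited). The gripper opens to 87 mm and grips with 3 to 60 N. Pads are 19 mm wide; open, the fingers measure 117 mm over their backs; the gripper's body (75 mm by 190 mm) begins 51 mm behind the grasp point.
Start: joints at [1.02, 0.527, 1.433, -0, 1.181, -0.178], TCP at [0.228, 0.582, 0.223] pointing down, gripper open.
Joint ranges: [-3.08, 3.08], [-0.75, 2.2], [0.22, 2.44], [-1.43, 4.57], [0, 2.65], [-2.85, 2.85]. Speed limits (rad/s): [2.79, 2.79, 3.14, 3.14, 3.14, 3.14].

INTERFACE

Orientations are given as a unit quaternion [x, y, z, w].
In Python, from rig import status, imaging, order gives the robot as it stands.
- The arm moves only by the tool arm_command, never from a script. Its argument "deltas" is one flat list of numbers, 5 for each row, row after row: the opening, from -1 (shut) to 1 (fully open), so that 0 is half open, then the shift along the tool's x, y, z in m, then the turn about the tool's z in rad. In form: [gripper, tx, ty, tz, roll, gripper, tx, ty, tz, roll, ...]. A call has 1 to 12 rows; each row shifts and turns the commanded pose from where the row before left it, along the tool's axes as they then stand; what a row does not reach is not made up. A row lasts 1/8 s, in which the tool goes at most 62.5 mm and 10.7 degrees, less where a joint would pass 70% of its speed; a pose out of reach is approached as far as the arm can. A call with a gripper value outside its range is refused whole. The fingers move at their own pace and stop on an object; "newtons" is the grip in N (left out, the last holds). Time passes only in rows, so rows that do not move let the fingers close. It gives the time, the measured TCP pose, the force, the opening and the grip force at its end, in the units of the state.
- status.get_obs(): the state, without advancing time (a new reading comes with each control period).
- imaging.camera(name): name is "side" or "top"; returns (picture, depth): 384x512x3 uint8, red, green, blue; 384x512 float32, m along the optical axis (not along the pixel's ray), 0 where there is no reading.
- imaging.camera_params(name): a dict with "intrinsics" (3x3 intrinsics, pixels), "camera_from_world" (4x4, takes a point from world to camera coordinates). Camera axes: x right, y up, looking along -z (the intrinsics and any distortion apply to the point x, -y, -z); pixel columns grow to the right and rows downward; lengths in m; the calibration is good to about 2 mm. A picture is of the moment at which its call begins. camera_params takes no time and is no camera call.
- order.hand_in(): hands the job in; it is judged then, once.
The state is a dict: "time": time; "q": joint angles; "joint_velocities": joint speeds; "joint_torque": joint torques, N m; "position": TCP position; "tool_rot": TCP orientation; "ft_force": force on the tool from outside, world axes, zero at the start; "moment": the same for the moment, N m; "grip_width": finger opening in m; "grip_force": force on a finger pad.
Only numpy, scipy, OpenCV 4.12 (cv2) and the standard library are available. Lean on these libraries where they do the work, as an engineer would, in place of code of your own. Each camera call takes 0.05 s, during which the arm holds its last target. There are 200 camera calls.

## Working session

There is one attempt and no reset: what is moved stays moved. The work goes in short steps, Python scripts to look and compute and a tool call to move; the robot and the scene stay as the last step left them, time stands still between calls to the robot, and variables do not carry over. Pictures are saved under pics/ and viewed, at most 10 in all, crops included, and the job is handed in when it is done.

Besides the shell and the picture viewer there is one more tool, called after "Call:" by a JSON object that holds its "op" and its "data". arm_command: Moves the arm, as the interface text tells. Its arguments: {"type":"object","properties":{"deltas":{"type":"array"},"newtons":{"type":"number"}},"required":["deltas"]}

```bash
mkdir -p pics; ls; cat > h.py <<'E'
import numpy as np, cv2
from rig import status, imaging, order
from scipy.spatial.transform import Rotation as R
def load(n): return np.load(f'pics/{n}.npz')
def snap(n,tag):
    im,d=imaging.camera(n); p=imaging.camera_params(n)
    np.savez(f'pics/{n}{tag}.npz',im=im,d=d,K=p["intrinsics"],T=p["camera_from_world"]); cv2.imwrite(f'pics/{n}{tag}.png',im[:,:,::-1]); return im,d
def pts(tag):
    z=load(tag); d=z['d'];K=z['K'];v,u=np.mgrid[:384,:512]
    P=np.stack([(u-K[0,2])/K[0,0]*d,-(v-K[1,2])/K[1,1]*d,-d,np.ones_like(d)],-1)@np.linalg.inv(z['T']).T
    P=P[...,:3]; P[d==0]=np.nan; return P
E
python3 - <<'E'
from h import *
for n in('side','top'):
    snap(n,'0'); p=imaging.camera_params(n);print(p)
print(status.get_obs())
a=[cv2.imread(f'pics/{n}0.png') for n in('side','top')]
E
```

```text
pics
{'intrinsics': array([[386.94600547,   0.        , 253.72081952],
       [  0.        , 386.94600547, 195.08289985],
       [  0.        ,   0.        ,   1.        ]]), 'camera_from_world': array([[-0.99751398, -0.06809843,  0.01812336,  0.51887275],
       [ 0.04969081, -0.49737453,  0.86611166, -0.21825723],
       [-0.04996675,  0.86485905,  0.49952191, -1.09622923],
       [ 0.        ,  0.        ,  0.        ,  1.        ]])}
{'intrinsics': array([[371.15922921,   0.        , 260.48133466],
       [  0.        , 371.15922921, 189.5377624 ],
       [  0.        ,   0.        ,   1.        ]]), 'camera_from_world': array([[ 3.80781460e-03, -9.99992732e-01,  1.92354956e-04,
        -1.03853058e-02],
       [ 9.90117356e-01,  3.79717714e-03,  1.40189885e-01,
        -5.57259603e-01],
       [-1.40189596e-01, -3.43363109e-04,  9.90124618e-01,
        -1.29300943e+00],
       [ 0.00000000e+00,  0.00000000e+00,  0.00000000e+00,
         1.00000000e+00]])}
{'time': 0.1, 'q': array([ 1.01948431e+00,  5.28380153e-01,  1.43375654e+00, -1.37697442e-06,
        1.18138693e+00, -1.78492880e-01]), 'joint_velocities': array([ 0.00042269, -0.00365357, -0.00083388, -0.0003157 , -0.00050577,
        0.00079342]), 'joint_torque': array([-1.78170080e-04, -4.40987778e+01, -1.77151805e+01,  6.35078084e-02,
        5.33540163e-02, -4.59499608e-05]), 'position': array([0.22727628, 0.58151795, 0.22167082]), 'tool_rot': array([ 1.85331522e-01,  9.82675580e-01, -9.02142797e-04, -3.43946246e-04]), 'ft_force': array([ 0.74277233, -0.37045095,  0.36579773]), 'moment': array([-0.04538869,  0.04946135,  0.01721195]), 'grip_force': 0.0, 'grip_width': 0.0870340204808452}
```

View pics/side0.png

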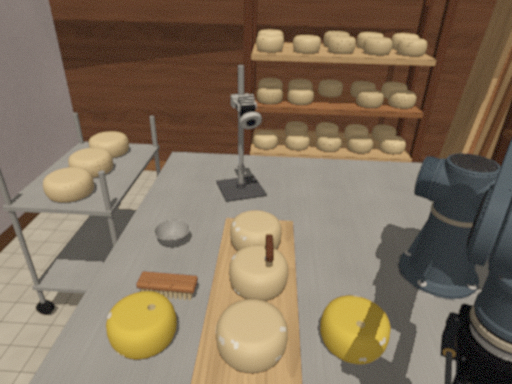

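View pics/top0.png

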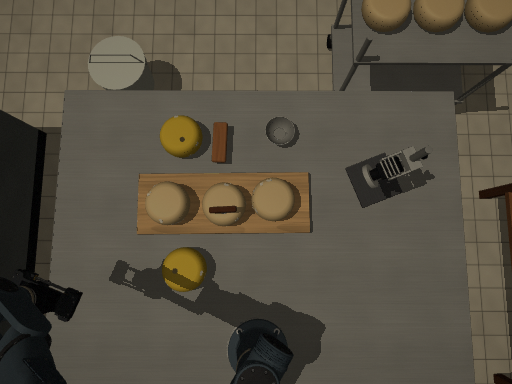

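Side view: the iron's dark bar is at about (269,248) on the middle cheese, with the camera lens at about (250,120). Top view: the bar runs (209–237, 210), and the camera is at about (395,168), over its base plate at (380,180). Next I'll measure these.

```bash
python3 - <<'E'
from h import *
for n in('side0','top0'):
    P=pts(n); im=load(n)['im'].astype(int)
    r,g,b=im[...,0],im[...,1],im[...,2]
    bar=(r<110)&(r>1.4*g)&(abs(P[...,0]-.52)<.12)&(abs(P[...,1]-.1)<.2)&(P[...,2]>.12)
    Q=P[bar];print(n,'bar',len(Q),np.nanmedian(Q,0),Q.min(0),Q.max(0))
    c=cv2.minAreaRect((Q[:,:2]*1000).astype(np.float32));print(c)
    st=(P[...,1]<-.15)&(P[...,1]>-.6)&(P[...,0]>.3)&(P[...,0]<.8)
    S=P[st&(P[...,2]>.2)];print('cam',len(S),np.round(S.min(0),3),np.round(S.max(0),3))
    B=P[st&(P[...,2]>.006)&(P[...,2]<.02)];print('base',len(B),cv2.minAreaRect((B[:,:2]*1000).astype(np.float32)))
    for z in(.25,.3,.35,.4,.45):
        s=S[abs(S[:,2]-z)<.025];print(z,len(s),np.round(np.median(s,0),3) if len(s) else '')
P=pts('top0')
for uv in [(182,137),(184,270),(168,203),(274,200),(220,142),(282,132),(224,190)]: print(uv,np.round(P[uv[1],uv[0]],3))
for n,(a,b,c,d) in {'side0':(215,60,285,205),'top0':(335,130,445,215)}.items():
    cv2.imwrite(f'pics/c_{n}.png',cv2.resize(cv2.imread(f'pics/{n}.png')[b:d,a:c],None,fx=4,fy=4,interpolation=2))
x=cv2.imread('pics/c_side0.png');y=cv2.imread('pics/c_top0.png')
w=np.zeros((580,800,3),np.uint8);w[:580,:280]=x;y=y[:,:] if y.shape[1]<=520 else cv2.resize(y,(515,398));w[:y.shape[0],285:285+y.shape[1]]=y;cv2.imwrite('pics/crop0.png',w)
E
```

```text
side0 bar 150 [0.47657982 0.13191854 0.15331751] [0.46875677 0.08045965 0.13884288] [0.48581095 0.16441937 0.15596846]
((477.44110107421875, 122.48719787597656), (14.71039867401123, 84.30055236816406), 2.285047769546509)
cam 994 [ 0.525 -0.465  0.2  ] [ 0.633 -0.291  0.462]
base 805 ((601.6565551757812, -421.4998474121094), (160.9214324951172, 166.7510528564453), 22.415164947509766)
0.25 56 [ 0.601 -0.416  0.243]
0.3 209 [ 0.565 -0.317  0.307]
0.35 506 [ 0.578 -0.345  0.352]
0.4 120 [ 0.598 -0.415  0.393]
0.45 72 [ 0.6   -0.416  0.445]
top0 bar 161 [0.47649421 0.11660341 0.15400035] [0.46654481 0.0715029  0.14539466] [0.48723079 0.15913712 0.16009086]
((476.3771057128906, 115.3223876953125), (18.549392700195312, 87.9971923828125), 3.725802421569824)
cam 1373 [ 0.523 -0.47   0.29 ] [ 0.635 -0.293  0.465]
base 1398 ((549.388427734375, -375.0946350097656), (495.83306884765625, 447.8553466796875), 0.19062110781669617)
0.25 0 
0.3 64 [ 0.576 -0.329  0.315]
0.35 1056 [ 0.577 -0.365  0.357]
0.4 154 [ 0.591 -0.377  0.38 ]
0.45 99 [ 0.598 -0.419  0.458]
(182, 137) [0.742 0.273 0.069]
(184, 270) [0.276 0.249 0.081]
(168, 203) [0.5   0.304 0.109]
(274, 200) [ 0.512 -0.054  0.108]
(220, 142) [0.73  0.14  0.046]
(282, 132) [ 0.782 -0.089  0.002]
(224, 190) [0.546 0.116 0.106]
```

View pics/crop0.png

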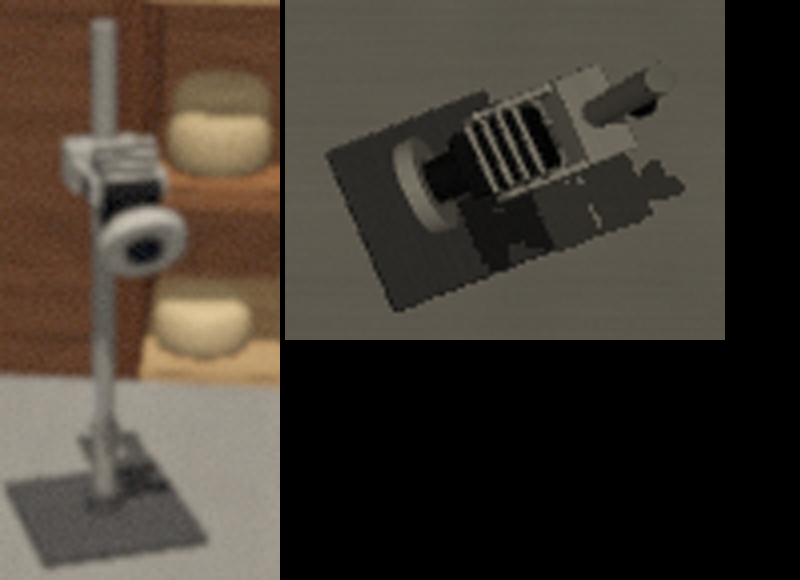

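Crop: the camera looks to the left and down in the top view, away from the post at about (660,75), so its view heads towards +y at azimuth 112°. The lens is at about (142,248) in the side crop. Measured values: post (0.602, -0.4215), bar centre (0.4765, 0.117, 0.144), and iron x at azimuth about 3.5°. All of these fit the sizes given, so I'll approach.

Call:
{"op": "arm_command", "data": {"deltas": [1, -0.04, -0.034, 0, 0, 1, -0.04, -0.034, 0, 0, 1, -0.04, -0.034, 0, 0, 1, -0.04, -0.034, 0, 0, 1, -0.04, -0.034, 0, 0, 1, -0.04, -0.034, 0, 0, 1, -0.04, -0.034, 0, 0, 1, -0.04, -0.034, 0, 0, 1, -0.04, -0.034, 0, 0, 1, -0.04, -0.034, 0, 0]}}

```text
time: 1.35
position: [0.4767, 0.1181, 0.2223]
tool_rot: [0.185, 0.983, 0.0, -0.0]
ft_force: [1.2, 1.7, 0.4]
grip_width: 0.0871
grip_force: 0.0
```

Call:
{"op": "arm_command", "data": {"deltas": [1, 0, 0, 0, 0.16, 1, 0, 0, 0, 0.16, 1, 0, 0, 0, 0.16, 1, 0, 0, 0, 0.16, 1, 0, 0, 0, 0.16, 1, 0, 0, 0, 0.16, 1, 0, 0, 0, 0.18, 1, 0, 0, 0, 0]}}

```text
time: 2.35
position: [0.476, 0.1197, 0.2223]
tool_rot: [0.686, 0.728, -0.0, -0.0]
ft_force: [-0.6, -0.1, 0.0]
grip_width: 0.0871
grip_force: 0.0
```

```bash
cat >> h.py <<'E'
def go(p):
    o=status.get_obs(); r=R.from_quat(o['tool_rot']); M=r.as_matrix()
    print('t',o['time'],'pos',np.round(o['position'],4),'q',np.round(o['q'],3),'yaz',np.degrees(np.arctan2(M[1,1],M[0,1])),'z',np.round(M[:,2],3),'f',np.round(o['ft_force'],1),'w',o['grip_width'],o['grip_force'])
    print('delta tool',np.round(M.T@(np.array(p)-o['position']),4)); return o
E
python3 - <<'E'
from h import *
go([.4765,.117,.126])
P=pts('side0');im=load('side0')['im']
# lens ring: bright pixels near head
c=P[105:135,232:265].reshape(-1,3);col=im[105:135,232:265].reshape(-1,3).astype(int)
post=np.array([.602,-.4215]);a=np.radians(112.4);h=np.array([np.cos(a),np.sin(a)])
s=(c[:,:2]-post)@h; m=(s>.095)&(s<.16)
print(np.c_[np.round(c[m],3),np.round(s[m],3),col[m].sum(1)][::6])
m2=m&(col.sum(1)>240);print(len(c[m2]),np.median(c[m2],0),c[m2].min(0),c[m2].max(0))
E
```

```text
t 2.35 pos [0.476  0.1197 0.2223] q [ 0.018  0.349  1.762 -0.     1.032 -0.042] yaz 3.4437736336833114 z [-0.001 -0.    -1.   ] f [-0.6 -0.1  0. ] w 0.08708719676312882 0.0
delta tool [-0.0027  0.0004  0.0963]
[[ 5.46e-01 -3.39e-01  3.52e-01  9.70e-02  2.36e+02]
 [ 5.61e-01 -3.33e-01  3.50e-01  9.70e-02  8.00e+01]
 [ 5.58e-01 -3.35e-01  3.46e-01  9.70e-02  6.60e+01]
 [ 5.65e-01 -3.00e-01  3.44e-01  1.26e-01  4.92e+02]
 [ 5.47e-01 -3.08e-01  3.42e-01  1.26e-01  5.44e+02]
 [ 5.68e-01 -3.02e-01  3.40e-01  1.23e-01  5.40e+02]
 [ 5.49e-01 -3.04e-01  3.40e-01  1.28e-01  5.51e+02]
 [ 5.77e-01 -3.00e-01  3.37e-01  1.22e-01  4.89e+02]
 [ 5.59e-01 -3.00e-01  3.38e-01  1.29e-01  5.43e+02]
 [ 5.40e-01 -3.05e-01  3.37e-01  1.32e-01  4.76e+02]
 [ 5.77e-01 -2.98e-01  3.35e-01  1.23e-01  5.27e+02]
 [ 5.58e-01 -2.94e-01  3.37e-01  1.35e-01  4.56e+02]
 [ 5.40e-01 -3.06e-01  3.33e-01  1.30e-01  3.75e+02]
 [ 5.84e-01 -3.00e-01  3.30e-01  1.19e-01  4.44e+02]
 [ 5.64e-01 -2.91e-01  3.34e-01  1.36e-01  4.04e+02]
 [ 5.46e-01 -3.04e-01  3.31e-01  1.30e-01  3.03e+02]
 [ 5.28e-01 -3.19e-01  3.26e-01  1.23e-01 
[... 1231 characters left out ...]
[ 5.44e-01 -3.28e-01  2.99e-01  1.08e-01  2.37e+02]
 [ 5.87e-01 -3.07e-01  3.02e-01  1.12e-01  2.91e+02]
 [ 5.69e-01 -3.14e-01  3.00e-01  1.12e-01  1.98e+02]
 [ 5.50e-01 -3.20e-01  2.98e-01  1.14e-01  2.08e+02]
 [ 5.91e-01 -3.13e-01  2.96e-01  1.05e-01  2.65e+02]
 [ 5.72e-01 -3.20e-01  2.94e-01  1.05e-01  2.87e+02]
 [ 5.54e-01 -3.29e-01  2.92e-01  1.04e-01  2.66e+02]
 [ 5.85e-01 -3.16e-01  2.92e-01  1.04e-01  2.91e+02]
 [ 5.66e-01 -3.27e-01  2.88e-01  1.01e-01  2.93e+02]
 [ 5.47e-01 -3.34e-01  2.86e-01  1.01e-01  2.56e+02]
 [ 5.67e-01 -3.30e-01  2.84e-01  9.80e-02  2.74e+02]]
227 [ 0.56182167 -0.30671938  0.32292288] [ 0.52750411 -0.33624385  0.28387118] [ 0.5945337  -0.29055703  0.34444124]
```

Call:
{"op": "arm_command", "data": {"deltas": [1, -0.003, 0, 0.03, 0, 1, 0, 0, 0.03, 0, 1, 0, 0, 0.025, 0, 1, 0, 0, 0.011, 0, 1, 0, 0, 0, 0, -1, 0, 0, 0, 0, -1, 0, 0, 0, 0, -1, 0, 0, 0, 0, -1, 0, 0, 0, 0, -1, 0, 0, 0, 0], "newtons": 45}}

```text
time: 3.6
position: [0.4765, 0.1167, 0.1267]
tool_rot: [0.686, 0.727, 0.0, 0.0]
ft_force: [0.6, -0.3, 0.4]
grip_width: 0.0448
grip_force: 0.0
```

```bash
python3 - <<'E'
from h import *
go([.4765,.117,.126])
E
```

```text
t 3.6 pos [0.4765 0.1167 0.1267] q [ 0.012  0.5    1.857 -0.     0.784 -0.046] yaz 3.3311487796287333 z [ 0. -0. -1.] f [ 0.6 -0.3  0.4] w 0.0447876360478742 0.0
delta tool [0.0003 0.     0.0007]
```

Call:
{"op": "arm_command", "data": {"deltas": [-1, 0, 0, 0, 0, -1, 0, 0, 0, 0, -1, 0, 0, 0, 0, -1, 0, 0, 0, 0, -1, 0, 0, 0, 0]}}

```text
time: 4.22
position: [0.4766, 0.1168, 0.1265]
tool_rot: [0.686, 0.727, 0.0, 0.0]
ft_force: [0.3, 0.0, -0.1]
grip_width: 0.0195
grip_force: 45.0
```

Call:
{"op": "arm_command", "data": {"deltas": [-1, 0, 0, -0.01, 0, -1, 0, 0, -0.02, 0, -1, 0, 0, -0.02, 0, -1, 0, 0, -0.02, 0, -1, 0, 0, -0.02, 0, -1, 0, 0, -0.03, 0, -1, 0, 0, -0.03, 0, -1, 0, 0, -0.03, 0, -1, 0, 0, -0.02, 0, -1, 0, 0, 0, 0]}}

```text
time: 5.48
position: [0.4769, 0.1168, 0.3283]
tool_rot: [0.686, 0.727, 0.001, 0.001]
ft_force: [-0.7, -0.1, -1.7]
grip_width: 0.0196
grip_force: 45.0
```

```bash
python3 - <<'E'
from h import *
go([.4765,.117,.126]); snap('side','1')
x=cv2.imread('pics/side1.png')
cv2.imwrite('pics/c1.png',cv2.resize(x[100:330,170:370],None,fx=2.6,fy=2.6))
E
```

```text
t 5.475 pos [0.4769 0.1168 0.3283] q [ 0.012  0.223  1.617 -0.     1.298 -0.046] yaz 3.3311835018407736 z [ 0.004  0.    -1.   ] f [-0.7 -0.1 -1.7] w 0.01958785817168646 44.969412479549646
delta tool [ 0.0003 -0.0012  0.2023]
```

View pics/c1.png

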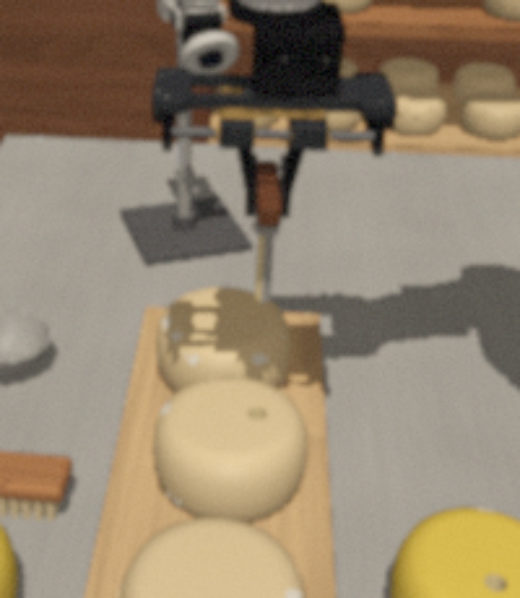

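The iron is out, with its open channel facing image left (+x) and the pale sample visible at about (260,265) in the crop. Next I'll swing around the base to the camera's azimuth, rising as I go.

Call:
{"op": "arm_command", "data": {"deltas": [-1, -0.0486, 0.0065, -0.018, 0.1, -1, -0.0486, 0.0065, -0.018, 0.1, -1, -0.0486, 0.0065, -0.018, 0.1, -1, -0.0486, 0.0065, -0.018, 0.1, -1, -0.0486, 0.0065, -0.018, 0.1, -1, -0.0486, 0.0065, -0.018, 0.1, -1, -0.0486, 0.0065, -0.018, 0.1, -1, -0.0486, 0.0065, -0.018, 0.1, -1, -0.0486, 0.0065, -0.018, 0.1, -1, -0.0486, 0.0065, -0.018, 0.1, -1, -0.0486, 0.0065, -0.018, 0.1, -1, -0.0486, 0.0065, -0.018, 0.1]}}

```text
time: 7.02
position: [0.2804, -0.4027, 0.541]
tool_rot: [0.977, 0.211, -0.0, -0.002]
ft_force: [0.1, -0.5, -1.5]
grip_width: 0.0197
grip_force: 45.0
```

```bash
python3 - <<'E'
from h import *
go([.294,-.42,.55])
P=pts('top0')
for s in [np.s_[150:260,470:512],np.s_[260:384,400:512]]:
    Q=P[s].reshape(-1,3);Q=Q[Q[:,2]>.05];print(len(Q),Q.min(0) if len(Q) else '',Q.max(0) if len(Q) else '')
E
```

```text
t 7.025 pos [ 0.2804 -0.4027  0.541 ] q [-1.191  0.122  1.194  0.     1.83  -0.045] yaz -65.62290323542288 z [-0.001  0.004 -1.   ] f [ 0.1 -0.5 -1.5] w 0.019695776052293314 44.96888693422079
delta tool [ 0.0052  0.0214 -0.009 ]
0  
0
```

Call:
{"op": "arm_command", "data": {"deltas": [-1, 0, 0.05, 0, 0.034, -1, 0, 0.05, 0, 0, -1, 0, 0.05, 0, 0, -1, 0, 0.05, 0, 0, -1, 0, 0.05, 0, 0, -1, 0, 0.05, 0, 0]}}

```text
time: 7.78
position: [0.3985, -0.6786, 0.539]
tool_rot: [0.981, 0.196, 0.0, -0.001]
ft_force: [10.3, -14.8, 112.8]
grip_width: 0.0197
grip_force: 44.9
```

```bash
python3 - <<'E'
from h import *
go([.294,-.42,.55])
P=pts('side0');print(np.round(P[60,280:420:20],2), np.round(P[140,280:420:40],2))
E
```

```text
t 7.775 pos [ 0.3985 -0.6786  0.539 ] q [-1.181e+00  7.350e-01  2.170e-01  1.000e-03  2.191e+00 -5.000e-03] yaz -67.39414859848146 z [-0.     0.002 -1.   ] f [ 10.3 -14.8 112.8] w 0.019680901734581056 44.94454932399094
delta tool [ 0.0029 -0.2789 -0.0105]
[[ 0.47 -1.25  0.33]
 [ 0.37 -1.25  0.33]
 [ 0.26 -1.25  0.34]
 [ 0.16 -1.26  0.34]
 [ 0.06 -1.25  0.34]
 [-0.04 -1.25  0.34]
 [-0.14 -1.25  0.35]] [[ 0.45 -1.46 -0.21]
 [ 0.21 -1.32 -0.14]
 [-0.03 -1.33 -0.13]
 [-0.27 -1.36 -0.13]]
```

Call:
{"op": "arm_command", "data": {"deltas": [-1, 0, -0.01, 0, 0, -1, 0, 0, 0, 0]}}

```text
time: 8.02
position: [0.3945, -0.6684, 0.5373]
tool_rot: [0.981, 0.196, -0.001, -0.003]
ft_force: [0.1, 0.5, -0.9]
grip_width: 0.0196
grip_force: 45.0
```

Call:
{"op": "arm_command", "data": {"deltas": [-1, 0, 0.004, 0, 0, -1, 0, 0.004, 0, 0, -1, 0, 0.004, 0, 0, -1, 0, 0.004, 0, 0, -1, 0, 0.004, 0, 0]}}

```text
time: 8.65
position: [0.3993, -0.6817, 0.5378]
tool_rot: [0.981, 0.196, 0.001, 0.003]
ft_force: [-0.1, -0.7, -2.2]
grip_width: 0.0196
grip_force: 45.0
```

```bash
python3 - <<'E'
from h import *
o=go([.294,-.42,.55]);print(o['tool_rot'],o['q'])
E
```

```text
t 8.65 pos [ 0.3993 -0.6817  0.5378] q [-1.182e+00  7.360e-01  2.190e-01  1.000e-03  2.181e+00 -6.000e-03] yaz -67.38033846016648 z [ 0.003 -0.005 -1.   ] f [-0.1 -0.7 -2.2] w 0.019627623103475288 44.98494585044682
delta tool [ 0.0035 -0.282  -0.0139]
[9.80576487e-01 1.96114617e-01 9.46370297e-04 2.81343947e-03] [-1.18224761e+00  7.36028117e-01  2.18680447e-01  9.62990849e-04
  2.18099987e+00 -5.68692307e-03]
```

Pushing past the reach limit tilts the tool slightly outward, which is the direction I need. I'll push gently to see whether the tilt builds up.

Call:
{"op": "arm_command", "data": {"deltas": [-1, 0, 0.01, 0, 0, -1, 0, 0.01, 0, 0, -1, 0, 0.01, 0, 0, -1, 0, 0.01, 0, 0, -1, 0, 0.01, 0, 0, -1, 0, 0.01, 0, 0]}}

```text
time: 9.4
position: [0.4051, -0.7074, 0.514]
tool_rot: [0.98, 0.196, 0.005, 0.016]
ft_force: [0.4, -0.2, -1.3]
grip_width: 0.0196
grip_force: 45.0
```

```bash
python3 - <<'E'
from h import *
o=go([.294,-.42,.55]);print(o['tool_rot'],o['q'])
E
```

```text
t 9.4 pos [ 0.4051 -0.7074  0.514 ] q [-1.189  0.766  0.219  0.006  2.123 -0.01 ] yaz -67.38413520665313 z [ 0.017 -0.029 -0.999] f [ 0.4 -0.2 -1.3] w 0.019645046384580228 44.98488678596914
delta tool [ 0.0082 -0.3067 -0.0463]
[0.98043913 0.19609026 0.0054715  0.01605542] [-1.18913882  0.76613982  0.21902017  0.00572411  2.12285123 -0.0100546 ]
```

Call:
{"op": "arm_command", "data": {"deltas": [-1, 0, 0.015, -0.01, 0, -1, 0, 0.015, -0.015, 0, -1, 0, 0.015, -0.015, 0, -1, 0, 0.015, -0.015, 0, -1, 0, 0.015, -0.015, 0, -1, 0, 0.015, -0.015, 0]}}

```text
time: 10.15
position: [0.3961, -0.713, 0.5459]
tool_rot: [0.979, 0.196, 0.017, 0.05]
ft_force: [1.1, -0.3, -2.2]
grip_width: 0.0196
grip_force: 45.0
```

```bash
python3 - <<'E'
from h import *
o=go([.294,-.42,.55]);print(o['tool_rot'],o['q'])
E
```

```text
t 10.15 pos [ 0.3961 -0.713   0.5459] q [-1.206  0.728  0.219  0.018  2.091 -0.02 ] yaz -67.41758918832001 z [ 0.052 -0.091 -0.994] f [ 1.1 -0.3 -2.2] w 0.019576150458996477 44.98449498787522
delta tool [ 0.0187 -0.3076 -0.0362]
[0.97922128 0.19585276 0.01650143 0.04995091] [-1.20627692  0.72760798  0.21896948  0.01832779  2.09088624 -0.02035127]
```

Call:
{"op": "arm_command", "data": {"deltas": [-1, -0.03, 0.003, 0, 0, -1, -0.03, 0.005, -0.005, 0, -1, -0.03, 0.01, -0.01, 0, -1, -0.026, 0.015, -0.015, 0, -1, 0, 0.02, -0.02, 0, -1, 0, 0.025, -0.025, 0, -1, 0, 0.025, -0.025, 0, -1, 0, 0.025, -0.025, 0, -1, 0, 0.025, -0.025, 0, -1, 0, 0.025, -0.025, 0]}}

```text
time: 11.4
position: [0.2893, -0.7503, 0.6198]
tool_rot: [0.973, 0.194, 0.029, 0.119]
ft_force: [0.0, -0.4, -1.6]
grip_width: 0.0194
grip_force: 45.0
```

```bash
cat >>h.py <<'E'
def tilt():
    o=go([0,0,0]); z=R.from_quat(o['tool_rot']).as_matrix()[:,2]; p=o['position']
    print('tilt',np.degrees(np.arccos(-z[2])),'az',np.degrees(np.arctan2(z[1],z[0])),'TCP r',np.hypot(*p[:2]),'az',np.degrees(np.arctan2(p[1],p[0])))
E
python3 - <<'E'
from h import *
tilt()
E
```

```text
t 11.4 pos [ 0.2893 -0.7503  0.6198] q [-1.362  0.639  0.219  0.061  2.043 -0.151] yaz -67.49218450720808 z [ 0.102 -0.221 -0.97 ] f [ 0.  -0.4 -1.6] w 0.019427315645455582 44.98361583799124
delta tool [ 0.0159 -0.9304  0.4061]
tilt 14.07159048190151 az -65.11648219256375 TCP r 0.8041169213795064 az -68.91344735162922
```

Call:
{"op": "arm_command", "data": {"deltas": [-1, 0, 0.025, -0.02, 0, -1, 0, 0.025, -0.02, 0, -1, 0, 0.025, -0.02, 0, -1, 0, 0.025, -0.02, 0, -1, 0, 0.025, -0.02, 0, -1, 0, 0.025, -0.02, 0, -1, 0, 0.025, -0.02, 0, -1, 0, 0.025, -0.02, 0]}}

```text
time: 12.4
position: [0.2888, -0.7422, 0.6887]
tool_rot: [0.962, 0.191, 0.042, 0.193]
ft_force: [0.5, 0.3, -1.5]
grip_width: 0.0196
grip_force: 45.0
```

```bash
python3 - <<'E'
from h import *
tilt()
E
```

```text
t 12.4 pos [ 0.2888 -0.7422  0.6887] q [-1.371  0.561  0.219  0.088  1.971 -0.142] yaz -67.59340876651304 z [ 0.154 -0.355 -0.922] f [ 0.5  0.3 -1.5] w 0.019584029403256705 44.98310853727162
delta tool [ 0.0134 -1.0007  0.3274]
tilt 22.75234980103619 az -66.46108980376852 TCP r 0.7964499975559954 az -68.74019546567837
```

Call:
{"op": "arm_command", "data": {"deltas": [-1, -0.002, 0.025, -0.02, 0, -1, -0.002, 0.025, -0.02, 0, -1, -0.002, 0.025, -0.02, 0, -1, -0.002, 0.025, -0.02, 0, -1, -0.002, 0.025, -0.02, 0, -1, -0.002, 0.025, -0.02, 0, -1, -0.002, 0.025, -0.02, 0, -1, -0.002, 0.025, -0.02, 0, -1, 0, 0.025, -0.02, 0, -1, 0, 0, 0, 0]}}

```text
time: 13.65
position: [0.267, -0.7183, 0.7805]
tool_rot: [0.941, 0.187, 0.056, 0.275]
ft_force: [-0.0, -0.6, -1.2]
grip_width: 0.0192
grip_force: 45.0
```

```bash
python3 - <<'E'
from h import *
tilt()
# refine stand direction: base plate edges from side depth, z 6..18mm, excluding post/shadow
P=pts('side0');im=load('side0')['im'].astype(int).sum(2)
B=P[(P[...,1]<-.3)&(P[...,1]>-.56)&(P[...,0]>.46)&(P[...,0]<.74)&(P[...,2]>.005)&(P[...,2]<.02)&(im<240)]
print(len(B),cv2.minAreaRect((B[:,:2]*1000).astype(np.float32)))
P=pts('top0');im=load('top0')['im'].astype(int).sum(2)
B=P[(P[...,1]<-.3)&(P[...,1]>-.56)&(P[...,0]>.46)&(P[...,0]<.74)&(P[...,2]>.007)&(P[...,2]<.02)&(im<240)]
print(len(B),cv2.minAreaRect((B[:,:2]*1000).astype(np.float32)),B.mean(0))
for t in('side0','top0'):
    Q=pts(t).reshape(-1,3);q=Q[(abs(Q[:,0]-.6)<.03)&(abs(Q[:,1]+.42)<.03)&(Q[:,2]>.42)&(Q[:,2]<.455)];print('post',len(q),np.median(q,0),q.min(0),q.max(0))
    # ring plane: iterate fit of ring centre
    for az in(110,112.4,115):
        a=np.radians(az);e=np.radians(35);lk=np.array([np.cos(e)*np.cos(a),np.cos(e)*np.sin(a),-np.sin(e)]);sd=np.array([-np.sin(a),np.cos(a),0]);up=np.cross(lk,sd);up*=np.sign(up[2])
        c=np.array([.602,-.4215,.314])+.12*np.array([np.cos(a),np.sin(a),0]);D=Q-c
        l,s,u=D@lk,D@sd,D@up;m=(abs(l)<.012)&(np.hypot(s,u)<.045)
        print(az,m.sum(),'along med/std',np.median(l[m]),l[m].std(),'side',s[m].min(),s[m].max(),'up',u[m].min(),u[m].max())
E
```

```text
t 13.65 pos [ 0.267  -0.7183  0.7805] q [-1.412  0.454  0.218  0.135  1.909 -0.151] yaz -67.63361421649053 z [ 0.208 -0.497 -0.842] f [-0.  -0.6 -1.2] w 0.01918589343574165 44.98253155499697
delta tool [ 0.0256 -1.0659  0.2444]
tilt 32.63556860280302 az -67.27420299379854 TCP r 0.7663100371131143 az -69.61219096264536
245 ((601.3214721679688, -423.2990417480469), (154.3278045654297, 164.12120056152344), 22.224124908447266)
1206 ((599.5243530273438, -423.3525085449219), (160.9639892578125, 160.97735595703125), 21.762489318847656) [ 0.58639888 -0.4149374   0.01203394]
post 65 [ 0.60121147 -0.41589622  0.4369789 ] [ 0.5919819  -0.4239132   0.42081005] [ 0.60870257 -0.40923699  0.45477667]
110 276 along med/std -0.0010455919648911004 0.003875543817109506 side -0.0313128905874758 0.03965772764291754 up -0.0407314959141206 0.030969330934289458
112.4 273 along med/std -0.001153129598972349 0.003797292169725808 side -0.03586557012039777 0.03470253965011041 up -0.04062652473235687 0.03103164366674183
115 269 along med/std -0.0011166677630987927 0.0037445929166939024 side -0.04072638793719888 0.029265993029310728 up -0.04062027698288133 0.03095082085006343
post 53 [ 0.5954921  -0.4161407   0.43748141] [ 0.59047425 -0.42658772  0.42010139] [ 0.60932318 -0.41366955  0.4546746 ]
110 89 along med/std -0.007263106528050418 0.002956183959173979 side -0.028448292115549802 0.04154129409494339 up -0.01447388207392749 0.03133593927086117
112.4 92 along med/std -0.006927374632777558 0.003027578284628628 side -0.03326551750763413 0.03665422463469262 up -0.014796051727261016 0.031506061423599095
115 90 along med/std -0.006975981748981345 0.003029665459426131 side -0.038418059312732664 0.0312876056919872 up -0.015261654717357749 0.03154013987097939
```

Call:
{"op": "arm_command", "data": {"deltas": [-1, -0.004, 0.025, -0.02, 0, -1, -0.004, 0.025, -0.02, 0, -1, 0, 0, 0, 0]}}

```text
time: 14.02
position: [0.2568, -0.7119, 0.8017]
tool_rot: [0.936, 0.185, 0.059, 0.293]
ft_force: [-0.5, 0.6, -1.0]
grip_width: 0.0196
grip_force: 45.0
```

```bash
cat >>h.py <<'E'
a=np.radians(112.2);e=np.radians(35)
lk=np.array([np.cos(e)*np.cos(a),np.cos(e)*np.sin(a),-np.sin(e)]);up=np.array([np.sin(e)*np.cos(a),np.sin(e)*np.sin(a),np.cos(e)])
E
python3 - <<'E'
from h import *
tilt()
go([.5,-.10,.5])
M=R.from_quat(status.get_obs()['tool_rot']).as_matrix(); x=-lk
Mt=np.c_[np.cross(x,-up),x,-up]; print('rot err tool',np.degrees(R.from_matrix(M.T@Mt).as_rotvec()))
E
```

```text
t 14.025 pos [ 0.2568 -0.7119  0.8017] q [-1.43   0.429  0.218  0.151  1.898 -0.157] yaz -67.67250239627923 z [ 0.219 -0.527 -0.821] f [-0.5  0.6 -1. ] w 0.019635822330964506 44.98242236673832
delta tool [ 0.0325 -1.0785  0.2265]
tilt 34.82126615582619 az -67.47339258611365 TCP r 0.7568041058219135 az -70.16832125416342
t 14.025 pos [ 0.2568 -0.7119  0.8017] q [-1.43   0.429  0.218  0.151  1.898 -0.157] yaz -67.67250239627923 z [ 0.219 -0.527 -0.821] f [-0.5  0.6 -1. ] w 0.019635822330964506 44.98242236673832
delta tool [ 0.4575 -0.5611 -0.0218]
rot err tool [-0.17899966 -0.18666158  0.1043765 ]
```

Orientation is within 0.2° of the target. Next I'll move to a waypoint clear of the camera.

Call:
{"op": "arm_command", "data": {"deltas": [-1, 0.015, -0.018, 0, 0, -1, 0.03, -0.036, -0.002, 0, -1, 0.04, -0.05, -0.002, 0, -1, 0.04, -0.05, -0.002, 0, -1, 0.04, -0.05, -0.002, 0, -1, 0.04, -0.05, -0.002, 0, -1, 0.04, -0.05, -0.002, 0, -1, 0.04, -0.05, -0.002, 0, -1, 0.04, -0.05, -0.002, 0, -1, 0.04, -0.05, -0.002, 0, -1, 0.04, -0.05, -0.002, 0, -1, 0.03, -0.03, -0.002, 0]}}

```text
time: 15.52
position: [0.4834, -0.138, 0.5196]
tool_rot: [0.937, 0.186, 0.059, 0.291]
ft_force: [-0.1, -0.5, -1.5]
grip_width: 0.0195
grip_force: 45.0
```

```bash
python3 - <<'E'
from h import *
tilt()
go([.5,-.10,.4])
M=R.from_quat(status.get_obs()['tool_rot']).as_matrix(); x=-lk
Mt=np.c_[np.cross(x,-up),x,-up]; print('rot err tool',np.degrees(R.from_matrix(M.T@Mt).as_rotvec()))
E
```

```text
t 15.525 pos [ 0.4834 -0.138   0.5196] q [-0.217  0.007  1.505 -0.503  1.289  1.019] yaz -67.53738501920557 z [ 0.22  -0.523 -0.824] f [-0.1 -0.5 -1.5] w 0.019506789083814723 44.98011991381645
delta tool [-0.3947 -0.5519  0.2496]
tilt 34.55339943973223 az -67.22070070158085 TCP r 0.5026958348593866 az -15.936360608406552
t 15.525 pos [ 0.4834 -0.138   0.5196] q [-0.217  0.007  1.505 -0.503  1.289  1.019] yaz -67.53738501920557 z [ 0.22  -0.523 -0.824] f [-0.1 -0.5 -1.5] w 0.019506789083814723 44.98011991381645
delta tool [ 0.0296 -0.0916  0.0823]
rot err tool [-0.44734665 -0.32940323  0.21500741]
```

Call:
{"op": "arm_command", "data": {"deltas": [-1, 0, -0.013, 0.018, 0, -1, 0, -0.026, 0.037, 0, -1, 0, -0.026, 0.037, 0, -1, 0, -0.026, 0.037, 0, -1, 0, -0.026, 0.037, 0, -1, 0, -0.026, 0.037, 0, -1, 0, -0.013, 0.018, 0, -1, 0, 0, 0, 0, -1, 0, 0, 0, 0]}}

```text
time: 16.65
position: [0.484, -0.1385, 0.2517]
tool_rot: [0.936, 0.185, 0.06, 0.292]
ft_force: [0.9, -0.2, -1.0]
grip_width: 0.0198
grip_force: 45.0
```

```bash
python3 - <<'E'
from h import *
tilt()
go([.5037,-.185,.2782])
M=R.from_quat(status.get_obs()['tool_rot']).as_matrix(); x=-lk
Mt=np.c_[np.cross(x,-up),x,-up]; print('rot err tool',np.degrees(R.from_matrix(M.T@Mt).as_rotvec()))
snap('side','2');snap('top','2')
x=cv2.imread('pics/side2.png')[80:280,190:340];y=cv2.imread('pics/top2.png')[120:270,270:450]
w=np.zeros((560,800,3),np.uint8);x=cv2.resize(x,None,fx=2.6,fy=2.6);y=cv2.resize(y,None,fx=2.2,fy=2.2);w[:x.shape[0],:x.shape[1]]=x;w[:y.shape[0],400:400+y.shape[1]]=y
cv2.imwrite('pics/c2.png',w)
E
```

```text
t 16.65 pos [ 0.484  -0.1385  0.2517] q [-0.217  0.291  1.958 -0.821  0.689  1.561] yaz -67.7585803347332 z [ 0.221 -0.525 -0.822] f [ 0.9 -0.2 -1. ] w 0.01977622365676166 44.98224067501724
delta tool [-0.3957 -0.3993  0.0272]
tilt 34.73043119014759 az -67.16988417036029 TCP r 0.5033815239084373 az -15.96586654636524
t 16.65 pos [ 0.484  -0.1385  0.2517] q [-0.217  0.291  1.958 -0.821  0.689  1.561] yaz -67.7585803347332 z [ 0.221 -0.525 -0.822] f [ 0.9 -0.2 -1. ] w 0.01977622365676166 44.98224067501724
delta tool [0.0006 0.0566 0.0071]
rot err tool [-0.2710836  -0.35906213  0.03319191]
```

View pics/c2.png

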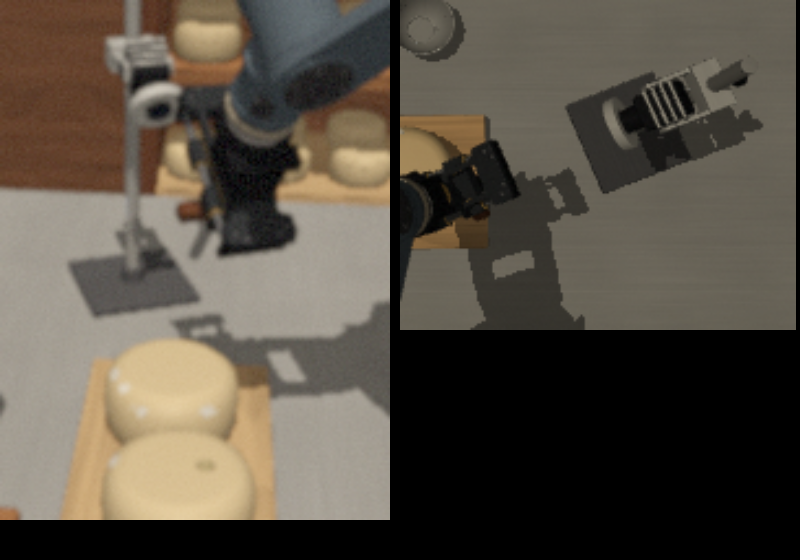

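The crop shows the iron's red-brown bar end at about (190,210), the tip at (200,250) and the lens at (158,105), with nothing near the camera. I'll check predicted iron points against the image, then close in.

```bash
python3 - <<'E'
from h import *
o=status.get_obs();M=R.from_quat(o['tool_rot']).as_matrix();h=o['position']-.0175*M[:,2]
z=load('side2');K,T=z['K'],z['T']
x=cv2.resize(z['im'][120:200,240:320,::-1].copy(),None,fx=7,fy=7,interpolation=cv2.INTER_CUBIC)
for n,b in {'tip':[0,0,.106],'samp':[0,0,.071],'col':[0,0,.036],'tipopen':[0,.0075,.106],'barA':[.045,0,0],'barB':[-.045,0,0],'A1':[.045,.01,.011],'A2':[.045,-.01,.011],'A3':[.045,.01,-.011],'A4':[.045,-.01,-.011]}.items():
    p=T@np.r_[h+M@np.array(b),1];u=K[0,0]*p[0]/-p[2]+K[0,2];v=K[1,1]*-p[1]/-p[2]+K[1,2];print(n,u,v,-p[2])
    cv2.circle(x,(int((u-240+.5)*7),int((v-120+.5)*7)),3,(0,255,0),-1)
cv2.imwrite('pics/c3.png',x)
E
```

```text
tip 264.2558988173285 177.4809355025401 1.191709589726299
samp 266.86957066647113 171.89360539924496 1.1610562107387374
col 269.6249935294834 166.00324960922256 1.130402831751176
tipopen 263.6286528425428 175.3676801832739 1.1946229725083144
barA 257.6446382031073 161.4108106033032 1.0859827963950546
barB 287.2471366473612 157.8346485717854 1.1117644874757426
A1 255.94981477752816 160.4012807525097 1.0995012258814514
A2 257.72100285279157 166.44619119842727 1.0917322051294107
A3 257.5674606705981 156.32182962606703 1.0802333876606984
A4 259.38218817826237 162.44579073202377 1.0724643669086578
```

View pics/c3.png

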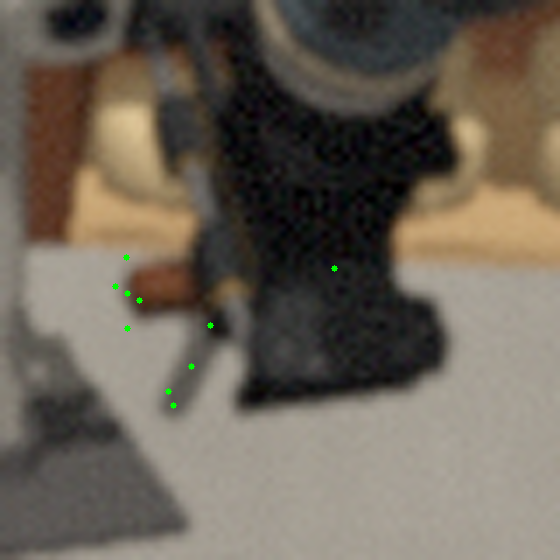

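The predicted points match the iron to about 1 px: tip (173,405) against an observed (175,410), and bar end within about 2 mm. I'll go to the final position slowly.

Call:
{"op": "arm_command", "data": {"deltas": [-1, 0.0015, 0.007, 0.001, 0, -1, 0, 0.012, 0.0015, 0, -1, 0, 0.012, 0.0015, 0, -1, 0, 0.012, 0.0015, 0, -1, 0, 0.009, 0.001, 0, -1, 0, 0.0046, 0.0005, 0, -1, 0, 0, 0, 0, -1, 0, 0, 0, 0]}}

```text
time: 17.75
position: [0.503, -0.1842, 0.2767]
tool_rot: [0.937, 0.185, 0.059, 0.292]
ft_force: [-0.4, 0.0, -2.2]
grip_width: 0.0192
grip_force: 45.0
```

```bash
python3 - <<'E'
from h import *
tilt()
go([.5037,-.185,.2782])
M=R.from_quat(status.get_obs()['tool_rot']).as_matrix(); x=-lk
Mt=np.c_[np.cross(x,-up),x,-up]; print('rot err tool',np.degrees(R.from_matrix(M.T@Mt).as_rotvec()))
snap('side','3');snap('top','3')
h=status.get_obs()['position']-.0175*M[:,2]
z=load('side3');K,T=z['K'],z['T']
x=cv2.resize(z['im'][95:195,220:320,::-1].copy(),None,fx=5.8,fy=5.8,interpolation=cv2.INTER_CUBIC)
for b in [[0,0,.106],[0,0,.071],[.045,0,0],[0,.13,.071]]:
    p=T@np.r_[h+M@np.array(b),1];u=K[0,0]*p[0]/-p[2]+K[0,2];v=K[1,1]*-p[1]/-p[2]+K[1,2]
    cv2.circle(x,(int((u-220+.5)*5.8),int((v-95+.5)*5.8)),2,(0,255,0),-1)
cv2.imwrite('pics/c4.png',x)
P0,P3=pts('top0'),pts('top3')
for uv in [(168,203),(274,200),(225,188),(220,142),(282,132)]: print(uv,np.round(P0[uv[1],uv[0]],3),np.round(P3[uv[1],uv[0]],3))
E
```

```text
t 17.75 pos [ 0.503  -0.1842  0.2767] q [-0.312  0.275  1.883 -0.732  0.703  1.372] yaz -67.64246154921753 z [ 0.218 -0.525 -0.823] f [-0.4  0.  -2.2] w 0.01915893219184794 44.9822542257607
delta tool [-0.3952 -0.4548  0.0214]
tilt 34.621866666577596 az -67.4247848116486 TCP r 0.5356502125947183 az -20.110489265180064
t 17.75 pos [ 0.503  -0.1842  0.2767] q [-0.312  0.275  1.883 -0.732  0.703  1.372] yaz -67.64246154921753 z [ 0.218 -0.525 -0.823] f [-0.4  0.  -2.2] w 0.01915893219184794 44.9822542257607
delta tool [ 0.0003  0.0017 -0.0007]
rot err tool [-0.37846598 -0.213608    0.12893747]
(168, 203) [0.5   0.304 0.109] [0.5   0.305 0.107]
(274, 200) [ 0.512 -0.054  0.108] [ 0.458 -0.037  0.584]
(225, 188) [0.553 0.113 0.107] [0.553 0.113 0.107]
(220, 142) [0.73  0.14  0.046] [0.73  0.139 0.049]
(282, 132) [ 0.782 -0.089  0.002] [ 0.783 -0.089  0.   ]
```

View pics/c4.png

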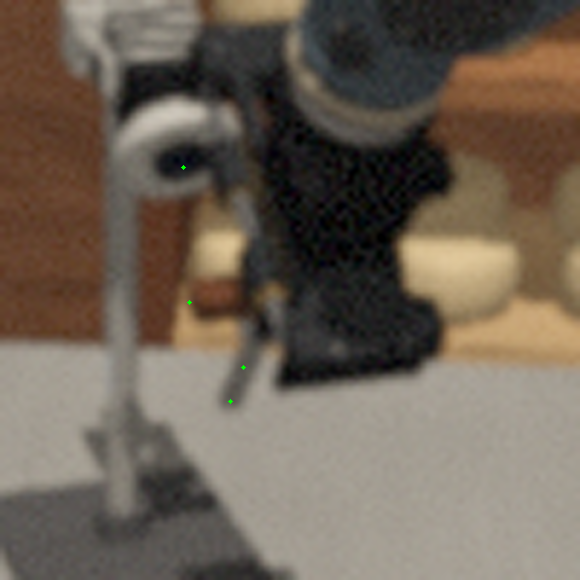

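The predicted lens point (183,167) falls within about 1 px of the lens centre (180,163). The cheeses, brush and bowl readings are unchanged where visible. One last small trim, then I'll hold and hand in.

Call:
{"op": "arm_command", "data": {"deltas": [-1, 0.001, 0.0015, -0.001, 0, -1, 0, 0, 0, 0, -1, 0, 0, 0, 0, -1, 0, 0, 0, 0, -1, 0, 0, 0, 0, -1, 0, 0, 0, 0]}}

```text
time: 18.6
position: [0.5044, -0.1847, 0.2786]
tool_rot: [0.936, 0.185, 0.059, 0.292]
ft_force: [-0.0, 0.6, -1.4]
grip_width: 0.0197
grip_force: 45.0
```

```bash
python3 - <<'E'
from h import *
o=go([.5037,-.185,.2782]);print(np.abs(o['joint_velocities']).max())
print(order.hand_in())
E
```

```text
t 18.6 pos [ 0.5044 -0.1847  0.2786] q [-0.312  0.274  1.877 -0.728  0.708  1.367] yaz -67.67035732229172 z [ 0.218 -0.525 -0.823] f [-0.   0.6 -1.4] w 0.019725694713720675 44.98238652013242
delta tool [-0.0008 -0.0002  0.0003]
0.002642174183044618
the job is handed in; nothing more can be done
None
```

I drew the iron out and handed in at 18.6 s with it held still, sample facing the lens at about 13 cm (est. 2–3 mm, under 0.5°, verdict not shown); reaching for the tilt, joint 3 read 0.217–0.219 against its 0.22 limit and wrist force hit 113 N of 120, so a strict range check could fail it.

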